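# Make up an edging job tray

### The arm

A 7-joint arm with a two-finger parallel gripper is mounted at the origin on the work surface. World frame = base frame: x ahead of the robot, y to its left, z up, the work surface at z = 0. Lengths are in m, angles in rad, forces in N, time in s.
With the tool pointing down it reaches from about 0.425 to 0.875 m from the base axis. Payload 4.7 kg.
Tool frame: the origin (TCP) lies between the finger pads; the fingertips stand 22 mm ahead of it and the grasp point (between the pads) lies 3 mm ahead of it; z points along the fingers, y is the line along which they close (so a half turn about z gives the same grasp; the last joint's range is limited). The gripper opens to 85 mm and grips with 20 to 120 N. Pads are 22 mm wide; open, the fingers measure 114 mm over their backs; the gripper's body (76 mm by 85 mm) begins 54 mm behind the grasp point. The pads swing forward as they close: fully open they stand 13 mm farther back than shut.
Start: joints at [-1.275, 0.321, -0.07, 1.45, 0.023, 1.371, -0.057], TCP at [0.181, 0.624, 0.253] pointing down, gripper open.
Joint ranges: [-2.86, 2.86], [-0.3, 2.09], [-1.38, 1.24], [0.06, 2.45], [-1.56, 4.7], [0.09, 2.05], [-2.69, 2.69]. Speed limits (rad/s): [2.57, 2.57, 3.14, 3.14, 3.14, 3.14, 3.14].

### API

Orientations are given as a unit quaternion [w, x, y, z].
In Python, from station import monitor, cams, workorder, outline_of gives the robot as it stands. The module is installed in compiled form; this text tells all that it offers.
- The arm moves only by the tool carry_out, never from a script. Its argument "increments" is a list of rows, each a list of 6 numbers: the shift along the tool's x, y, z normalised to -1 to 1, where 1 is 30 mm, then the turn, a rotation vector about the tool's x, y, z normalised to -1 to 1, where 1 is 0.08 rad. A call has 1 to 20 rows; each row shifts and turns the commanded pose from where the row before left it, along the tool's axes as they then stand; what a row does not reach is not made up. A row lasts 1/8 s, in which the tool goes at most 62.5 mm and 10.7 degrees, less where a joint would pass 70% of its speed; a pose out of reach is approached as far as the arm can. A call with a number of a shift or a turn outside -1 to 1 is refused whole. A call with a gripper value outside its range is refused whole. "gripper" is the opening, from 0 (shut) to 1 (fully open), set as the call begins (left out, the last holds). The fingers move at their own pace and stop on an object; "force" is the grip in N (left out, the last holds). Time passes only in rows, so rows that do not move let the fingers close. It gives the time, the measured TCP pose, the force, the opening and the grip force at its end, in the units of the state.
- monitor.get_obs(): the state, without advancing time (a new reading comes with each control period).
- cams.snapshot(name): name is "side" or "top"; returns the picture (480x640x3 uint8, blue, green, red); there is no depth.
- cams.calibration(name): a dict with "K" (3x3 intrinsics, pixels), "T" (4x4, takes a point from camera to world coordinates). Camera axes: x right, y up, looking along -z (the intrinsics and any distortion apply to the point x, -y, -z); pixel columns grow to the right and rows downward; lengths in m; the calibration is good to about 2 mm. A picture is of the moment at which its call begins. calibration takes no time and is no camera call.
- workorder.hand_in(): hands the job in; it is judged then, once.
Trained networks look in the newest picture that a camera, given by its name, has taken for a name from the list of things; names that differ only in an ending like _2 or _b are one class to them, and where a whole thing is asked for, a point or a joint stands for the part that bears it (a point fixed in the world has none). Each returns a list of dicts, best first, with "p" (0 to 1); they miss things now and then, are a little off and sometimes report something else, mostly with a low value. They report only what shows in the picture. A call takes as long as a camera call. They do not tell look-alikes from the thing itself.
- outline_of(camera, name): "region" (480x640 bool, what is visible of it) and "box" ([left, top, right, bottom] in pixels, round what is visible of it).
The state is a dict: "time_s": time; "joint_pos": joint angles; "qvel": joint speeds; "joint_efforts": joint torques, N m; "ee_pos": TCP position; "ee_rot": TCP orientation; "ft_force": force on the tool from outside, world axes, zero at the start; "ft_torque": the same for the moment, N m; "gripper_width": opening from 0.0 (shut) to 1.0 (fully open); "gripper_force": force on a finger pad.
Only numpy, scipy, OpenCV 4.12 (cv2) and the standard library are available. Lean on these libraries where they do the work, as an engineer would, in place of code of your own. Each camera call takes 0.05 s, during which the arm holds its last target. There are 200 camera calls.

### The job

Make up the grey job tray for the lens edger: set the clear lens with the red block in the middle of the red pad, the clear lens with the green block in the middle of the green pad, the yellow-capped screw jar upright in the middle of the yellow pad, and stand the folded blue spectacle frame upright and lengthwise in the tray's long empty bay. Set each lens down flat, block up, rather than dropping it. Leave the dark smoke-tinted lens and the black frame where they lie; they belong to another job.

Things in the scene. Friction and masses are not known exactly. Their poses are not given: they have to be found in the camera images.
- tray: grey open job tray, 246 mm (its x) by 174 mm (its y), rim 20 mm high, walls 5 mm, floor 5 mm thick; fixed to the table. Origin: centre of the underside. A ridge 4 mm wide, standing 4.5 mm above the floor, runs along its x axis at y = 0. On the -y half lie three coloured pads in a row with centres at y = -42 mm, x = -78, 0, +78 mm (any colour in any place). The +y half is the long empty bay, 236 mm by 80 mm, centred at x = 0, y = +42 mm.
- pad_red: a red round flat pad, 72 mm across and 3 mm thick, fixed on the tray's floor in one of its three places. Origin: centre of the underside, on the tray floor (the pad's top is 3 mm higher).
- pad_green: a green round flat pad, 72 mm across and 3 mm thick, fixed on the tray's floor in one of its three places. Origin: centre of the underside, on the tray floor (the pad's top is 3 mm higher).
- pad_yellow: a yellow round flat pad, 72 mm across and 3 mm thick, fixed on the tray's floor in one of its three places. Origin: centre of the underside, on the tray floor (the pad's top is 3 mm higher).
- lens_red: a clear lens blank, round, 60 mm across, 4 mm thick at the edge and 6 mm in the middle, lying flat, with a red round edging block fixed on its centre: the block is 22 mm across and its flat top is 28 mm above the underside. Loose, about 45 g. Origin: centre of the underside, z up through the block (the block is the thing to grip).
- lens_green: a clear lens blank, round, 60 mm across, 4 mm thick at the edge and 6 mm in the middle, lying flat, with a green round edging block fixed on its centre: the block is 22 mm across and its flat top is 28 mm above the underside. Loose, about 45 g. Origin: centre of the underside, z up through the block (the block is the thing to grip).
- jar: small white screw jar with a yellow cap, 32 mm across, 45 mm high, standing upright; loose, about 40 g. Origin: centre of the underside.
- frame_blue: a folded pair of spectacles with a blue frame and clear lenses, standing upright on its lower rims and ear tips: 136 mm long (its x), 32 mm deep (its y), 42 mm high. Front (bridge and rims) at its -y side, folded temples at +y; at mid-length the bridge and the temples, both 26 to 34 mm above the underside, can be pinched across the 32 mm depth. Loose, about 35 g. Origin: centre of the underside.
- lens_smoke: look-alike, not part of the job: a dark smoke-tinted lens blank, round, 60 mm across, 4 mm thick at the edge and 6 mm in the middle, lying flat, with a red round edging block fixed on its centre: the block is 22 mm across and its flat top is 28 mm above the underside. Loose, about 45 g. Origin: centre of the underside, z up through the block (the block is the thing to grip).
- frame_black: look-alike, not part of the job: a folded pair of spectacles with a black frame and clear lenses, standing upright on its lower rims and ear tips: 136 mm long (its x), 32 mm deep (its y), 42 mm high. Front (bridge and rims) at its -y side, folded temples at +y; at mid-length the bridge and the temples, both 26 to 34 mm above the underside, can be pinched across the 32 mm depth. Loose, about 35 g. Origin: centre of the underside.
Mind the look-alikes: they are no part of the job. Leave any brown look-alike of the lens_red alone.

How it is judged:
At the end, for the whole second after the job is handed in: Clear lenses flat, block up, and jar upright, each within 12 mm of the centre of the pad of its colour; blue frame upright on the long bay's floor, lengthwise within 0.35 rad; all at rest; smoke lens and black frame within 30 mm of their starts (horizontal distance between lens_red and pad_red below 0.012 m and z of lens_red in the frame of pad_red below 0.006 m and angle between each of lens_red, lens_green, jar's own z axis and vertical below 0.1 rad and linear speed of each of lens_red, lens_green, jar, frame_blue below 0.02 m/s and horizontal distance between lens_green and pad_green below 0.012 m and z of lens_green in the frame of pad_green below 0.006 m and horizontal distance between jar and pad_yellow below 0.012 m and z of jar in the frame of pad_yellow below 0.006 m and x of frame_blue in the frame of tray between -0.05 and 0.05 m and y of frame_blue in the frame of tray between 0.016 and 0.068 m and z of frame_blue in the frame of tray below 0.009 m and angle between frame_blue's own z axis and vertical below 0.15 rad and angle between the x axis of frame_blue and the x axis of tray, either way round below 0.35 rad and distance of each of lens_smoke, frame_black from where it was at the start of the episode below 0.03 m); the robot touches nothing.
It fails at once if lens_smoke is shoved or taken away (moved more than 30 mm) (distance of lens_smoke from where it was at the start of the episode above 0.03 m).
It fails at once if frame_black is shoved or taken away (moved more than 30 mm) (distance of frame_black from where it was at the start of the episode above 0.03 m).
It fails at once if lens_red is dropped (falls free faster than 0.7 m/s, about 25 mm) (linear speed of lens_red above 0.7 m/s and contact force between lens_red and the fingers below 0.1 N).
It fails at once if lens_green is dropped (falls free faster than 0.7 m/s, about 25 mm) (linear speed of lens_green above 0.7 m/s and contact force between lens_green and the fingers below 0.1 N).
It also fails if it takes over 99 s, if anything falls off the work surface, if the arm or the gripper's body presses on something with over 40 N, if the wrist force passes 120 N, or if a joint passes its speed limit or range.

## Working session

There is one attempt and no reset: what is moved stays moved. The work goes in short steps, Python scripts to look and compute and a tool call to move; the robot and the scene stay as the last step left them, time stands still between calls to the robot, and variables do not carry over. Pictures are saved under pics/ and viewed, at most 14 in all, crops included, and the job is handed in when it is done.

Besides the shell and the picture viewer there is one more tool, called after "Call:" as name(argument=value, ...) on one line, values as JSON. carry_out: Moves the arm, as the interface text tells. Its arguments: {"type":"object","properties":{"increments":{"type":"array","items":{"type":"array","items":{"type":"number"}}},"gripper":{"type":"number"},"force":{"type":"number"}},"required":["increments"]}

```bash
mkdir -p pics
python3 - <<'E'
from station import monitor,cams
import cv2,numpy as np
for n in("top","side"):
    cv2.imwrite(f"pics/{n}0.png",cams.snapshot(n)); c=cams.calibration(n); print(n,c["K"].round(1).tolist(),c["T"].round(3).tolist(),[k for k in c])
o=monitor.get_obs(); print(o["time_s"],o["ee_pos"],o["ee_rot"],o["gripper_width"])
E
```

```text
top [[450.3, 0.0, 326.9], [0.0, 450.3, 240.2], [0.0, 0.0, 1.0]] [[-0.014, 0.996, -0.092, 0.434], [-1.0, -0.016, -0.02, -0.015], [-0.022, 0.092, 0.996, 0.921], [0.0, 0.0, 0.0, 1.0]] ['K', 'T']
side [[516.8, 0.0, 323.5], [0.0, 516.8, 232.5], [0.0, 0.0, 1.0]] [[-0.898, 0.326, -0.296, 0.241], [-0.44, -0.634, 0.636, 0.639], [0.019, 0.701, 0.713, 0.772], [0.0, 0.0, 0.0, 1.0]] ['K', 'T']
0.1 [0.18067862 0.62392273 0.25231924] [-8.22458414e-05  1.40446538e-01  9.90087883e-01 -8.64827249e-04] 1.0014731591370747
```

View pics/top0.png

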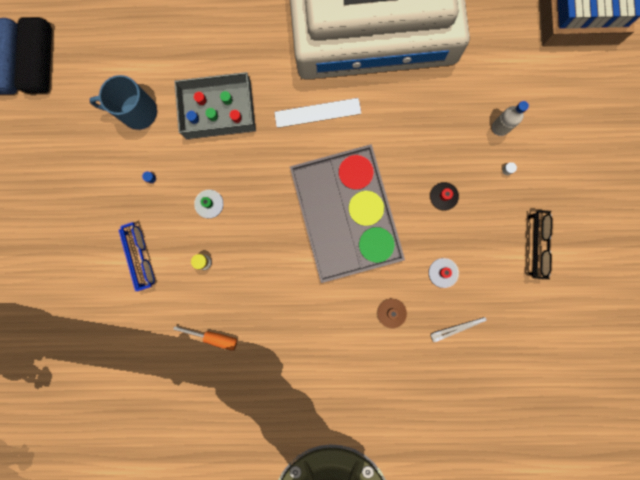

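View pics/side0.png

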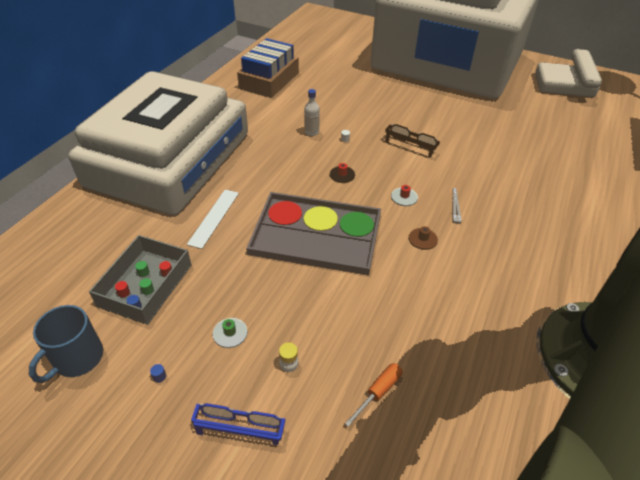

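The choices for lens_red in the top view:
- Clear disc with red block at (444,272): matches the description.
- Dark smoke disc at (444,196): look-alike.
- Brown disc at (392,313): look-alike.
- Loose red blocks in the parts box at (199,98) and (235,116).

The other targets are lens_green at (208,204), not the loose green blocks in the box. The jar is at (200,261), not the white cap at (510,168). The blue frame is at (137,256), and the black one at (540,244) stays put. I'll crop the red lens and measure everything.

```bash
cat > h.py <<'E'
from station import monitor,cams,outline_of
import cv2,numpy as np
from scipy.optimize import least_squares
from scipy.spatial.transform import Rotation as R
def proj(n,P):
    c=cams.calibration(n);T=np.linalg.inv(c["T"]);p=np.atleast_2d(P)@T[:3,:3].T+T[:3,3]
    q=np.c_[p[:,0],-p[:,1],-p[:,2]]@c["K"].T;return q[:,:2]/q[:,2:]
def ring(r,z,n=32):
    t=np.arange(n)*2*np.pi/n;return np.c_[r*np.cos(t),r*np.sin(t),0*t+z]
def box(x,y,h):return np.array([[a*x/2,b*y/2,c] for a in(-1,1) for b in(-1,1) for c in(0,h)])
lens=np.r_[ring(.03,0),ring(.03,.004),ring(.011,.028)]
M=dict(lens_red=lens,lens_green=lens,lens_smoke=lens,jar=np.r_[ring(.016,0),ring(.016,.045)],frame_blue=box(.136,.032,.042),frame_black=box(.136,.032,.042),tray=box(.246,.174,.02),pad_red=ring(.036,.003),pad_green=ring(.036,.003),pad_yellow=ring(.036,.003))
D=np.c_[np.cos(np.arange(36)*np.pi/18),np.sin(np.arange(36)*np.pi/18)]
sup=lambda q:(q@D.T).max(0)
def obs(n,name,px,tol=25):
    for d in outline_of(n,name):
        ys,xs=np.nonzero(d["region"]);q=np.c_[xs,ys].astype(float)
        if len(q) and np.hypot(*(q.mean(0)-px))<tol:return q,d["p"]
    return None,0
def fit(name,px,z=0,yaw=0,cs=("top","side"),free=True):
    """px: dict cam->rough pixel"""
    S={};ps=[]
    for n in cs:
        q,p=obs(n,name,px[n]);ps.append(round(p,2))
        if q is not None:S[n]=sup(q)
    def res(v,n=None):
        P=M[name]@R.from_euler("z",v[2]).as_matrix().T+[v[0],v[1],z]
        return np.concatenate([sup(proj(k,P))-S[k] for k in S])+ (0 if free else 0)
    if not S:return None,ps,None
    r=least_squares(res,[*px["xy"],yaw],x_scale=[.01,.01,.1],loss="soft_l1")
    return r.x,ps,np.sqrt(np.mean(r.fun**2))
def ray(n,uv,z):
    c=cams.calibration(n);d=np.linalg.inv(c["K"])@[*uv,1];d=c["T"][:3,:3]@[d[0],-d[1],-d[2]];o=c["T"][:3,3]
    return (o+d*(z-o[2])/d[2])[:2]
E
cat > m.py <<'E'
from h import *
for n in("top","side"):
    im=cams.snapshot(n)
    if n=="top":cv2.imwrite("pics/crop.png",cv2.resize(im[160:350,350:500],None,fx=3,fy=3))
L=dict(lens_red=((444,272),(404,194),0),lens_green=((208,204),(230,331),0),jar=((200,261),(289,357),0),frame_blue=((137,256),(238,422),1.8),tray=((347,214),(316,232),1.8),lens_smoke=((444,196),(342,172),0),frame_black=((540,244),(412,138),1.6),
pad_red=((356,171),(285,212),0),pad_yellow=((366,208),(320,218),0),pad_green=((376,244),(357,223),0))
for k,(t,s,y) in L.items():
    z=.005 if k[:3]=="pad" else 0
    out=[]
    for cs in(("top","side"),("top",),("side",)):
        v,p,e=fit(k,dict(top=t,side=s,xy=ray("top",t,.01)),z,y,cs)
        out.append((None if v is None else v.round(4).tolist(),p,None if e is None else round(e,2)))
        if k[:5]!="tray" and k[:5]!="frame" and v is not None: pass
    print(k,*out)
E
python3 m.py
```

```text
lens_red ([0.4492, -0.231, 0.2412], [0.74, 0.68], np.float64(0.75)) ([0.4489, -0.2301, 0.0617], [0.74], np.float64(0.41)) ([0.4501, -0.2343, 0.789], [0.68], np.float64(0.58))
lens_green ([0.5993, 0.2484, 0.2107], [0.74, 0.7], np.float64(0.88)) ([0.599, 0.2503, 0.0798], [0.74], np.float64(0.68)) ([0.5996, 0.2468, 0.0154], [0.7], np.float64(0.52))
jar ([0.4777, 0.2565, -0.0164], [0.51, 0.78], np.float64(1.47)) ([0.4774, 0.2578, 1.1831], [0.51], np.float64(1.18)) ([0.4787, 0.2548, -0.023], [0.78], np.float64(1.48))
frame_blue ([0.4909, 0.3867, 0.2849], [0.71, 0.97], np.float64(3.22)) ([0.4923, 0.3885, 1.7821], [0.71], np.float64(16.11)) ([0.4914, 0.3864, 0.2843], [0.97], np.float64(3.16))
tray ([0.575, -0.0384, 1.5037], [0.83, 0.91], np.float64(11.3)) ([0.5733, -0.0355, 1.5654], [0.83], np.float64(12.24)) ([0.5759, -0.04, 1.5004], [0.91], np.float64(9.76))
lens_smoke ([0.6064, -0.2377, -0.1388], [0.98, 0.91], np.float64(0.72)) ([0.6059, -0.2369, 0.0794], [0.98], np.float64(0.24)) ([0.6084, -0.2413, 0.067], [0.91], np.float64(0.52))
frame_black ([0.502, -0.4165, -0.1163], [0.82, 0.59], np.float64(2.89)) ([0.5015, -0.4168, 3.0824], [0.82], np.float64(2.83)) ([0.5033, -0.42, -0.2101], [0.59], np.float64(2.7))
pad_red ([0.6591, -0.0567, -0.0235], [0.63, 0.65], np.float64(0.54)) ([0.6585, -0.0561, -0.4297], [0.63], np.float64(0.29)) ([0.6604, -0.0585, -0.0237], [0.65], np.float64(0.39))
pad_yellow ([0.5845, -0.0777, 0.0883], [0, 0.75], np.float64(0.43)) (None, [0], None) ([0.5845, -0.0777, 0.0883], [0.75], np.float64(0.43))
pad_green ([0.5078, -0.0964, 0.0779], [0.88, 0.78], np.float64(0.49)) ([0.5076, -0.0957, 0.0707], [0.88], np.float64(0.3)) ([0.5084, -0.0981, -0.0008], [0.78], np.float64(0.4))
```

View pics/crop.png

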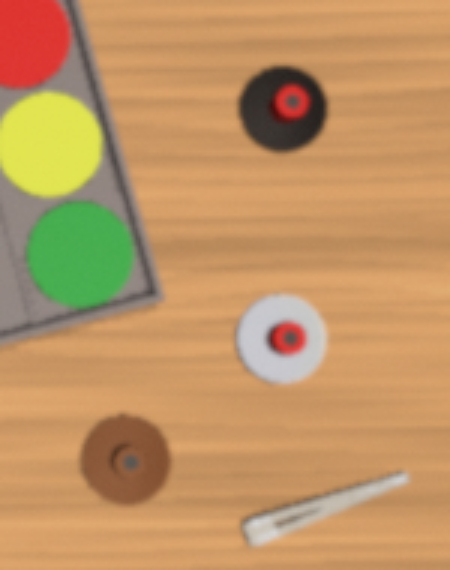

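The crop shows a clear lens with a red block at the centre, a black/smoke one above it, and a brown one lower left, so (444,272) is the right choice. I'll refine the frame's yaw and set up a move helper.

```bash
cat >> h.py <<'E'
def go(x,y,z,phi=None):
    """needed shift in tool-units (rows of 30 mm), and turn of tool z (rows of .08) to bring tool y to angle phi"""
    o=monitor.get_obs();Rm=R.from_quat(np.roll(o["ee_rot"],-1)).as_matrix()
    d=Rm.T@(np.array([x,y,z])-o["ee_pos"])/.03
    f=np.arctan2(Rm[1,1],Rm[0,1])
    t=0 if phi is None else ((f-phi+np.pi/2)%np.pi-np.pi/2)/.08
    print("t",round(o["time_s"],2),"pos",o["ee_pos"].round(4),"phi",round(f,3),"tilt",Rm[:2,2].round(4),"w",round(o["gripper_width"],3),"F",o["ft_force"].round(1),"| units",d.round(2),"turn",round(t,2))
E
python3 - <<'E'
from h import *
im=cams.snapshot("top");cams.snapshot("side")
for cs in(("top",),("top","side")):
    print(fit("frame_blue",dict(top=(137,256),side=(238,422),xy=(.491,.387)),0,.28,cs))
for n,px in(("top",(137,256)),("side",(238,422))):
    q,p=obs(n,"frame_blue",px); print(n,cv2.minAreaRect(q.astype(np.float32)))
r=proj("top",[[.491+.068*np.cos(.285),.387+.068*np.sin(.285),.03],[.491-.068*np.cos(.285),.387-.068*np.sin(.285),.03]]);print(r)
c=cv2.resize(im[210:300,100:230],None,fx=5,fy=5);b=proj("top",box(.136,.032,.042)@R.from_euler("z",.285).as_matrix().T+[.491,.387,0])
h=cv2.convexHull(((b-[100,210])*5).astype(np.int32));cv2.polylines(c,[h],True,(0,255,0),1);cv2.imwrite("pics/fr.png",c)
go(.491,.387,.09,.285+np.pi/2)
E
```

```text
(None, [0], None)
(array([0.49145855, 0.3861798 , 0.28424828]), [0, 0.78], np.float64(3.779600870258657))Traceback (most recent call last):
  File "<stdin>", line 6, in <module>
AttributeError: 'NoneType' object has no attribute 'astype'
```

Run:
```python
from h import *
im=cams.snapshot("top")
c=cv2.resize(im[210:300,100:230],None,fx=5,fy=5)
for yw,col in((.285,(0,255,0)),(.22,(0,0,255))):
    b=proj("top",box(.136,.032,.042)@R.from_euler("z",yw).as_matrix().T+[.491,.387,0])
    h=cv2.convexHull(((b-[100,210])*5).astype(np.int32));cv2.polylines(c,[h],True,col,1)
cv2.imwrite("pics/fr.png",c)
go(.491,.387,.09,.285+np.pi/2)
```

```text
t 2.55 pos [0.1808 0.6244 0.2534] phi 1.289 tilt [0. 0.] w 0.999 F [-0.4 -0.1  0.2] | units [-12.13  -4.72   5.45] turn -7.09
```

View pics/fr.png

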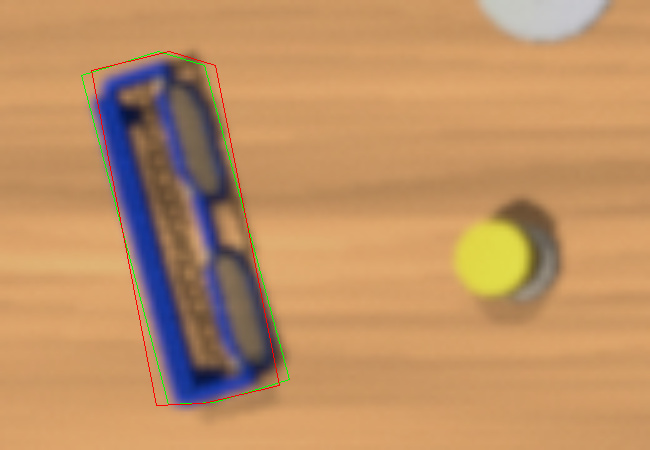

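The frame lies along the fitted box with yaw about 0.27. The front rims are on the right and the temples on the left.

Call:
carry_out(increments=[[-0.933,-0.363,0,0,0,0],[-0.933,-0.363,0,0,0,0],[-0.933,-0.363,0,0,0,0],[-0.933,-0.363,0,0,0,0],[-0.933,-0.363,0,0,0,0],[-0.933,-0.363,0,0,0,0],[-0.933,-0.363,0,0,0,0],[-0.933,-0.363,0,0,0,0],[-0.933,-0.363,0,0,0,0],[-0.933,-0.363,0,0,0,0],[-0.933,-0.363,0,0,0,0],[-0.933,-0.363,0,0,0,0],[-0.933,-0.363,0,0,0,0],[0,0,0.75,0,0,-1],[0,0,0.75,0,0,-1],[0,0,0.75,0,0,-1],[0,0,0.75,0,0,-1],[0,0,0.75,0,0,-1],[0,0,0.75,0,0,-1],[0,0,0.5,0,0,-1]], gripper=1, force=30)

```text
time_s: 5.05
ee_pos: [0.4905, 0.3869, 0.1021]
ee_rot: [-0.001, -0.14, 0.99, -0.0]
ft_force: [-0.5, 0.1, 1.1]
gripper_width: 1.0
gripper_force: 0.0
```

```bash
python3 -c "
from h import *
go(.491,.386,.04,.275+np.pi/2)"
```

```text
t 5.05 pos [0.4905 0.3869 0.1021] phi 1.852 tilt [-0.0009 -0.0008] w 1.0 F [-0.5  0.1  1.1] | units [-0.01 -0.03  2.07] turn 0.07
```

Call:
carry_out(increments=[[0,-0.03,0.7,0,0,0.07],[0,0,0.7,0,0,0],[0,0,0.6,0,0,0],[0,0,0,0,0,0]])

```text
time_s: 5.55
ee_pos: [0.4902, 0.3856, 0.0417]
ee_rot: [-0.001, -0.136, 0.991, -0.001]
ft_force: [0.0, -0.3, -0.2]
gripper_width: 0.999
gripper_force: 0.0
```

Call:
carry_out(increments=[[0,0,0,0,0,0],[0,0,0,0,0,0],[0,0,0,0,0,0],[0,0,0,0,0,0],[0,0,0,0,0,0],[0,0,0,0,0,0],[0,0,0,0,0,0],[0,0,0,0,0,0]], gripper=0, force=30)

```text
time_s: 6.55
ee_pos: [0.4916, 0.3869, 0.0442]
ee_rot: [0.001, -0.136, 0.991, 0.001]
ft_force: [-0.7, 0.2, 5.4]
gripper_width: 0.368
gripper_force: 31.9
```

Call:
carry_out(increments=[[0,0,-0.5,0,0,0],[0,0,-1,0,0,0],[0,0,-1,0,0,0],[0,0,-1,0,0,0],[0,0,0,0,0,0]])

```text
time_s: 7.18
ee_pos: [0.4926, 0.3872, 0.1516]
ee_rot: [0.002, -0.136, 0.991, 0.001]
ft_force: [0.3, -0.4, -0.5]
gripper_width: 0.368
gripper_force: 31.4
```

```bash
python3 -c "
from h import *
ims=[cams.snapshot('side')[250:480,120:420],cams.snapshot('top')[180:330,60:260]]
cv2.imwrite('pics/lift.png',cv2.hconcat([cv2.resize(i,(400,300)) for i in ims]))
go(.5621,.0047,.13,.2566+np.pi/2)"
```

```text
t 7.28 pos [0.4909 0.386  0.1481] phi 1.843 tilt [-0.0004 -0.0004] w 0.365 F [ 0.9 -0.5 -0.7] | units [  1.13 -12.88   0.61] turn 0.2
```

View pics/lift.png

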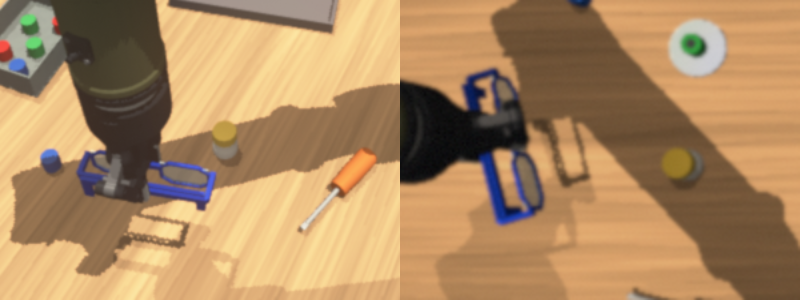

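The frame is lifted level, gripped at the bridge. Next I move it to the bay.

Call:
carry_out(increments=[[0.09,-0.92,0,0,0,0],[0.08,-0.92,0,0,0,0],[0.08,-0.92,0,0,0,0],[0.08,-0.92,0,0,0,0],[0.08,-0.92,0,0,0,0],[0.08,-0.92,0,0,0,0],[0.08,-0.92,0,0,0,0],[0.08,-0.92,0,0,0,0],[0.08,-0.92,0,0,0,0],[0.08,-0.92,0,0,0,0],[0.08,-0.92,0,0,0,0],[0.08,-0.92,0,0,0,0],[0.08,-0.92,0,0,0,0],[0.08,-0.92,0,0,0,0.2],[0,0,0,0,0,0],[0,0,0.8,0,0,0],[0,0,0.8,0,0,0],[0,0,0,0,0,0]])

```text
time_s: 9.52
ee_pos: [0.5601, 0.0064, 0.0976]
ee_rot: [-0.003, -0.129, 0.992, 0.0]
ft_force: [1.2, 0.2, -0.7]
gripper_width: 0.368
gripper_force: 31.3
```

```bash
python3 -c "
from h import *
go(.5621,.0047,.048,.2566+np.pi/2)"
```

```text
t 9.53 pos [0.5601 0.0064 0.0976] phi 1.829 tilt [-0.0061 -0.0001] w 0.368 F [ 1.2  0.2 -0.7] | units [-0.06 -0.07  1.65] turn 0.02
```

Call:
carry_out(increments=[[-0.06,-0.07,0.6,0,0,0],[0,0,0.5,0,0,0],[0,0,0.35,0,0,0],[0,0,0.15,0,0,0],[0,0,0,0,0,0],[0,0,0,0,0,0]])

```text
time_s: 10.28
ee_pos: [0.5653, 0.0035, 0.0528]
ee_rot: [0.001, -0.128, 0.992, 0.0]
ft_force: [0.4, -1.9, -0.3]
gripper_width: 0.368
gripper_force: 31.3
```

Call:
carry_out(increments=[[0,0,0.1,0,0,0],[0,0,0,0,0,0],[0,0,0,0,0,0]])

```text
time_s: 10.65
ee_pos: [0.5649, 0.0035, 0.0494]
ee_rot: [0.0, -0.128, 0.992, 0.0]
ft_force: [0.0, 0.9, -1.4]
gripper_width: 0.368
gripper_force: 31.3
```

Call:
carry_out(increments=[[0,0,0.1,0,0,0],[0,0,0,0,0,0],[0,0,0,0,0,0]])

```text
time_s: 11.02
ee_pos: [0.5651, 0.0037, 0.049]
ee_rot: [0.0, -0.128, 0.992, 0.0]
ft_force: [-7.1, 0.0, 17.6]
gripper_width: 0.365
gripper_force: 33.2
```

Call:
carry_out(increments=[[0,0,-0.08,0,0,0],[0,0,0,0,0,0]])

```text
time_s: 11.28
ee_pos: [0.5652, 0.0035, 0.0491]
ee_rot: [0.001, -0.128, 0.992, -0.0]
ft_force: [-1.4, 0.0, 5.3]
gripper_width: 0.366
gripper_force: 32.0
```

Call:
carry_out(increments=[[0,0,0,0,0,0],[0,0,0,0,0,0],[0,0,0,0,0,0],[0,0,-0.5,0,0,0],[0,0,-1,0,0,0],[0,0,-1,0,0,0],[0,0,-1,0,0,0],[0,0,0,0,0,0]], gripper=0.52)

```text
time_s: 12.28
ee_pos: [0.567, 0.0035, 0.1576]
ee_rot: [0.003, -0.128, 0.992, 0.0]
ft_force: [-0.6, -0.2, -0.7]
gripper_width: 0.524
gripper_force: 0.0
```

```bash
python3 -c "
from h import *
go(.4780,.2562,.14)"
```

```text
t 12.28 pos [0.567  0.0035 0.1576] phi 1.827 tilt [0.0067 0.0009] w 0.524 F [-0.6 -0.2 -0.7] | units [0.74 8.9  0.58] turn 0
```

Call:
carry_out(increments=[[0.08,0.89,0,0,0,0],[0.08,0.89,0,0,0,0],[0.08,0.89,0,0,0,0],[0.08,0.89,0,0,0,0],[0.07,0.89,0,0,0,0],[0.07,0.89,0,0,0,0],[0.07,0.89,0,0,0,0],[0.07,0.89,0,0,0,0],[0.07,0.89,0,0,0,0],[0.07,0.89,0,0,0,0],[0,0,0.8,0,0,0],[0,0,0.8,0,0,0],[0,0,0,0,0,0],[0,0,0,0,0,0]], gripper=0.9)

```text
time_s: 14.02
ee_pos: [0.476, 0.2562, 0.1064]
ee_rot: [0.0, -0.128, 0.992, 0.0]
ft_force: [0.1, 0.5, -0.1]
gripper_width: 0.902
gripper_force: 0.0
```

```bash
python3 -c "
from h import *
go(.4780,.2562,.038)
im=cams.snapshot('top');cv2.imwrite('pics/a.png',cv2.hconcat([cv2.resize(im[130:300,270:430],(400,425)),cv2.resize(im[180:320,110:250],(400,425))]))"
```

```text
t 14.03 pos [0.476  0.2562 0.1064] phi 1.827 tilt [0.0006 0.0003] w 0.902 F [ 0.1  0.5 -0.1] | units [-0.06 -0.02  2.28] turn 0
```

View pics/a.png

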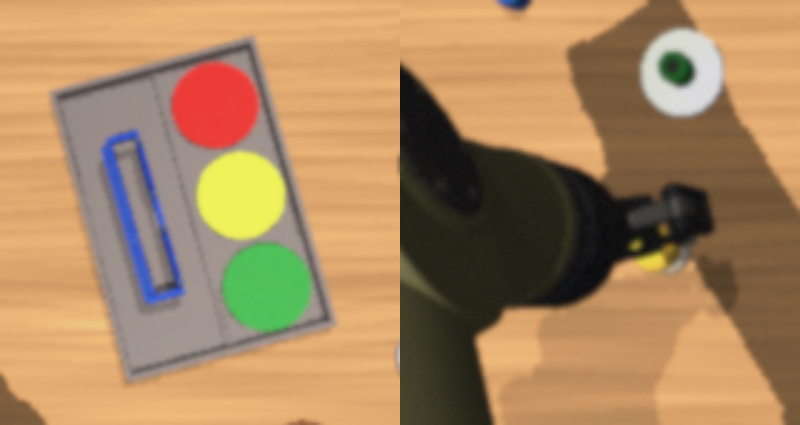

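The frame stands upright and centred in the bay. The gripper is over the jar, so I descend.

Call:
carry_out(increments=[[-0.06,0,0.8,0,0,0],[0,0,0.8,0,0,0],[0,0,0.6,0,0,0],[0,0,0,0,0,0]])

```text
time_s: 14.58
ee_pos: [0.4767, 0.2562, 0.0389]
ee_rot: [-0.001, -0.128, 0.992, -0.0]
ft_force: [0.3, -0.6, 0.4]
gripper_width: 0.901
gripper_force: 0.0
```

Call:
carry_out(increments=[[0,0,0,0,0,0],[0,0,0,0,0,0],[0,0,0,0,0,0],[0,0,0,0,0,0],[0,0,0,0,0,0],[0,0,0,0,0,0],[0,0,0,0,0,0]], gripper=0)

```text
time_s: 15.45
ee_pos: [0.4781, 0.2569, 0.0406]
ee_rot: [0.001, -0.128, 0.992, 0.0]
ft_force: [-0.1, -1.0, 4.9]
gripper_width: 0.341
gripper_force: 29.6
```

Call:
carry_out(increments=[[0,0,-0.5,0,0,0],[0,0,-1,0,0,0],[0,0,-1,0,0,0],[0,0,-1,0,0,0],[0,0,0,0,0,0]])

```text
time_s: 16.08
ee_pos: [0.4788, 0.2576, 0.1478]
ee_rot: [0.003, -0.128, 0.992, 0.001]
ft_force: [0.2, 0.0, 0.2]
gripper_width: 0.339
gripper_force: 29.7
```

```bash
python3 -c "
from h import *
cams.snapshot('side')
cv2.imwrite('pics/b.png',cv2.resize(cams.snapshot('side')[240:430,180:400],None,fx=2.5,fy=2.5))
go(.5838,-.0770,.1)"
```

```text
t 16.18 pos [0.477  0.2565 0.1446] phi 1.827 tilt [-0.0002  0.    ] w 0.341 F [-0.7 -0.2 -0.3] | units [ -0.62 -11.66   1.49] turn 0
```

View pics/b.png

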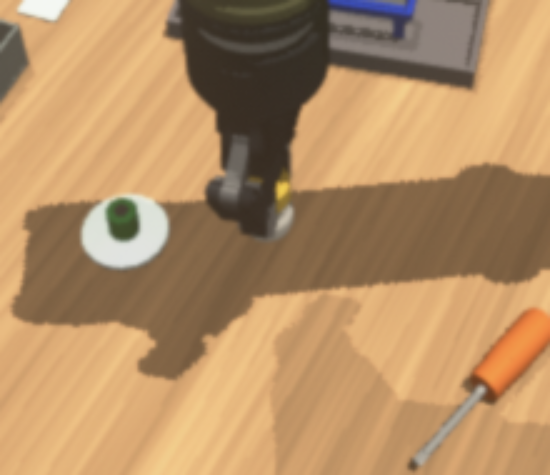

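The jar is held upright. The green lens sits undisturbed beside it.

Call:
carry_out(increments=[[-0.05,-0.9,0,0,0,0],[-0.05,-0.9,0,0,0,0],[-0.05,-0.9,0,0,0,0],[-0.05,-0.9,0,0,0,0],[-0.05,-0.9,0,0,0,0],[-0.05,-0.9,0,0,0,0],[-0.05,-0.9,0,0,0,0],[-0.05,-0.9,0,0,0,0],[-0.05,-0.9,0,0,0,0],[-0.05,-0.9,0,0,0,0],[-0.05,-0.9,0,0,0,0],[-0.05,-0.9,0,0,0,0],[0,-0.86,0,0,0,0],[0,0,0.7,0,0,0],[0,0,0.7,0,0,0],[0,0,0,0,0,0],[0,0,0,0,0,0]])

```text
time_s: 18.3
ee_pos: [0.5834, -0.0772, 0.1026]
ee_rot: [-0.0, -0.128, 0.992, -0.0]
ft_force: [0.3, -0.7, 0.1]
gripper_width: 0.341
gripper_force: 29.7
```

```bash
python3 -c "
from h import *
go(.5838,-.0770,.049,.2566+np.pi/2)"
```

```text
t 18.3 pos [ 0.5834 -0.0772  0.1026] phi 1.828 tilt [-0.0007 -0.0001] w 0.341 F [ 0.3 -0.7  0.1] | units [-0.02  0.    1.79] turn 0.0
```

Call:
carry_out(increments=[[-0.02,0,0.8,0,0,0],[0,0,0.6,0,0,0],[0,0,0.3,0,0,0],[0,0,0.1,0,0,0],[0,0,0,0,0,0],[0,0,0,0,0,0]])

```text
time_s: 19.05
ee_pos: [0.5846, -0.0771, 0.0493]
ee_rot: [0.001, -0.128, 0.992, -0.0]
ft_force: [0.6, -0.3, -0.2]
gripper_width: 0.343
gripper_force: 29.7
```

Call:
carry_out(increments=[[0,0,0.07,0,0,0],[0,0,0,0,0,0],[0,0,0,0,0,0]])

```text
time_s: 19.42
ee_pos: [0.5852, -0.0771, 0.0486]
ee_rot: [0.001, -0.128, 0.992, 0.0]
ft_force: [-2.4, 0.1, 9.9]
gripper_width: 0.344
gripper_force: 30.3
```

Contact with the pad. I release, rise and go to the green lens.

Call:
carry_out(increments=[[0,0,-0.03,0,0,0],[0,0,0,0,0,0],[0,0,0,0,0,0],[0,0,-0.5,0,0,0],[0,0,-1,0,0,0],[0,0,-1,0,0,0],[0,0,-0.8,0,0,0],[0,0,0,0,0,0]], gripper=0.5)

```text
time_s: 20.42
ee_pos: [0.5859, -0.0774, 0.1497]
ee_rot: [0.003, -0.128, 0.992, -0.0]
ft_force: [0.7, -0.4, 0.4]
gripper_width: 0.501
gripper_force: 0.0
```

```bash
python3 -c "
from h import *
go(.5993,.2486,.1)"
```

```text
t 20.43 pos [ 0.5859 -0.0774  0.1497] phi 1.827 tilt [0.0056 0.    ] w 0.501 F [ 0.7 -0.4  0.4] | units [-3.18 10.4   1.66] turn 0
```

Call:
carry_out(increments=[[-0.26,0.87,0,0,0,0],[-0.26,0.87,0,0,0,0],[-0.26,0.87,0,0,0,0],[-0.27,0.87,0,0,0,0],[-0.27,0.87,0,0,0,0],[-0.27,0.87,0,0,0,0],[-0.27,0.87,0,0,0,0],[-0.27,0.87,0,0,0,0],[-0.27,0.87,0,0,0,0],[-0.27,0.87,0,0,0,0],[-0.27,0.87,0,0,0,0],[-0.27,0.83,0,0,0,0],[0,0,0.8,0,0,0],[0,0,0.8,0,0,0],[0,0,0,0,0,0],[0,0,0,0,0,0]], gripper=0.7)

```text
time_s: 22.42
ee_pos: [0.5985, 0.2494, 0.0992]
ee_rot: [0.0, -0.128, 0.992, 0.0]
ft_force: [0.7, -0.2, 0.5]
gripper_width: 0.7
gripper_force: 0.0
```

```bash
python3 -c "
from h import *
go(.5993,.2486,.036)"
```

```text
t 22.43 pos [0.5985 0.2494 0.0992] phi 1.827 tilt [0.0008 0.0003] w 0.7 F [ 0.7 -0.2  0.5] | units [-0.02 -0.03  2.11] turn 0
```

Call:
carry_out(increments=[[-0.02,-0.03,0.8,0,0,0],[0,0,0.7,0,0,0],[0,0,0.5,0,0,0],[0,0,0.1,0,0,0],[0,0,0,0,0,0]])

```text
time_s: 23.05
ee_pos: [0.5991, 0.2486, 0.0357]
ee_rot: [0.0, -0.128, 0.992, 0.0]
ft_force: [-0.4, -0.1, 0.6]
gripper_width: 0.699
gripper_force: 0.0
```

Call:
carry_out(increments=[[0,0,0,0,0,0],[0,0,0,0,0,0],[0,0,0,0,0,0],[0,0,0,0,0,0],[0,0,0,0,0,0],[0,0,0,0,0,0],[0,0,0,0,0,0]], gripper=0)

```text
time_s: 23.92
ee_pos: [0.5995, 0.2488, 0.0364]
ee_rot: [0.001, -0.128, 0.992, 0.0]
ft_force: [-0.7, 0.7, 6.2]
gripper_width: 0.242
gripper_force: 29.6
```

Call:
carry_out(increments=[[0,0,-0.3,0,0,0],[0,0,-0.7,0,0,0],[0,0,-1,0,0,0],[0,0,-1,0,0,0],[0,0,-0.5,0,0,0],[0,0,0,0,0,0],[0,0,0,0,0,0]], force=40)

```text
time_s: 24.8
ee_pos: [0.5981, 0.2482, 0.1393]
ee_rot: [-0.001, -0.128, 0.992, -0.0]
ft_force: [-0.5, 1.0, -1.3]
gripper_width: 0.238
gripper_force: 39.1
```

```bash
python3 -c "
from h import *
cv2.imwrite('pics/c.png',cv2.hconcat([cv2.resize(cams.snapshot('side')[190:380,130:350],(400,345)),cv2.resize(cams.snapshot('top')[130:290,270:430],(345,345))]))
go(.5079,-.0960,.1,.2566+np.pi/2)"
```

```text
t 24.9 pos [0.598  0.2481 0.1389] phi 1.827 tilt [-0.0024 -0.0012] w 0.229 F [-0.4 -0.4  0.1] | units [  5.81 -10.33   1.32] turn -0.0
```

View pics/c.png

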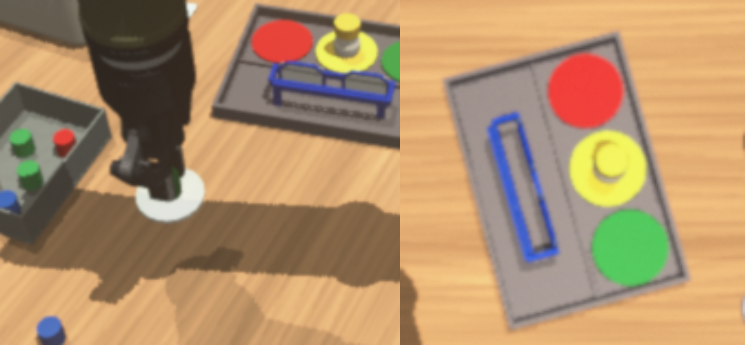

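The green lens is held level. The jar stands central on yellow and the frame is in the bay.

Call:
carry_out(increments=[[0.48,-0.86,0,0,0,0],[0.48,-0.86,0,0,0,0],[0.48,-0.86,0,0,0,0],[0.48,-0.86,0,0,0,0],[0.48,-0.86,0,0,0,0],[0.48,-0.86,0,0,0,0],[0.49,-0.86,0,0,0,0],[0.49,-0.86,0,0,0,0],[0.49,-0.86,0,0,0,0],[0.49,-0.86,0,0,0,0],[0.49,-0.86,0,0,0,0],[0.48,-0.87,0,0,0,0],[0,0,0.6,0,0,0],[0,0,0.7,0,0,0],[0,0,0,0,0,0],[0,0,0,0,0,0]])

```text
time_s: 26.9
ee_pos: [0.5091, -0.0949, 0.1014]
ee_rot: [-0.0, -0.128, 0.992, 0.0]
ft_force: [0.1, 0.4, 0.3]
gripper_width: 0.235
gripper_force: 39.2
```

```bash
python3 -c "
from h import *
go(.5079,-.0960,.0455,.2566+np.pi/2)"
```

```text
t 26.9 pos [ 0.5091 -0.0949  0.1014] phi 1.828 tilt [-0.0004  0.0001] w 0.235 F [0.1 0.4 0.3] | units [ 0.05 -0.03  1.86] turn 0.01
```

Call:
carry_out(increments=[[0.05,-0.03,0.8,0,0,0],[0,0,0.6,0,0,0],[0,0,0.3,0,0,0],[0,0,0.15,0,0,0],[0,0,0,0,0,0],[0,0,0,0,0,0]])

```text
time_s: 27.65
ee_pos: [0.5083, -0.0968, 0.0466]
ee_rot: [0.001, -0.128, 0.992, -0.0]
ft_force: [0.4, -0.0, -0.4]
gripper_width: 0.238
gripper_force: 39.2
```

Call:
carry_out(increments=[[0,0,0.05,0,0,0],[0,0,0,0,0,0],[0,0,0,0,0,0]])

```text
time_s: 28.02
ee_pos: [0.5078, -0.0967, 0.0446]
ee_rot: [0.0, -0.128, 0.992, 0.0]
ft_force: [0.3, 0.2, -0.2]
gripper_width: 0.234
gripper_force: 39.2
```

Call:
carry_out(increments=[[0,0,0.06,0,0,0],[0,0,0,0,0,0],[0,0,0,0,0,0]])

```text
time_s: 28.4
ee_pos: [0.5079, -0.0968, 0.0443]
ee_rot: [0.0, -0.128, 0.992, 0.0]
ft_force: [-5.3, 0.6, 12.4]
gripper_width: 0.233
gripper_force: 40.4
```

Call:
carry_out(increments=[[0,0,-0.04,0,0,0],[0,0,0,0,0,0],[0,0,0,0,0,0],[0,0,-0.4,0,0,0],[0,0,-1,0,0,0],[0,0,-1,0,0,0],[0,0,-0.8,0,0,0],[0,0,0,0,0,0]], gripper=0.5, force=30)

```text
time_s: 29.4
ee_pos: [0.5094, -0.097, 0.1425]
ee_rot: [0.003, -0.128, 0.992, -0.0]
ft_force: [0.6, -0.8, -0.7]
gripper_width: 0.498
gripper_force: 0.0
```

```bash
python3 -c "
from h import *
go(.4492,-.2315,.1)"
```

```text
t 29.4 pos [ 0.5094 -0.097   0.1425] phi 1.827 tilt [0.0051 0.0001] w 0.498 F [ 0.6 -0.8 -0.7] | units [ 3.09 -3.82  1.41] turn 0
```

Call:
carry_out(increments=[[0.51,-0.64,0,0,0,0],[0.51,-0.64,0,0,0,0],[0.51,-0.64,0,0,0,0],[0.52,-0.64,0,0,0,0],[0.52,-0.63,0,0,0,0],[0.52,-0.63,0,0,0,0],[0,0,0.7,0,0,0],[0,0,0.7,0,0,0],[0,0,0,0,0,0],[0,0,0,0,0,0]], gripper=0.7)

```text
time_s: 30.65
ee_pos: [0.4473, -0.2312, 0.0982]
ee_rot: [0.0, -0.128, 0.992, -0.0]
ft_force: [-0.0, -0.3, -0.2]
gripper_width: 0.701
gripper_force: 0.0
```

```bash
python3 -c "
from h import *
go(.4492,-.2315,.036)
im=cams.snapshot('top');cv2.imwrite('pics/d.png',cv2.resize(im[130:330,270:480],None,fx=2.5,fy=2.5))"
```

```text
t 30.65 pos [ 0.4473 -0.2312  0.0982] phi 1.828 tilt [ 0.0001 -0.0001] w 0.701 F [-0.  -0.3 -0.2] | units [-0.06 -0.03  2.07] turn 0
```

View pics/d.png

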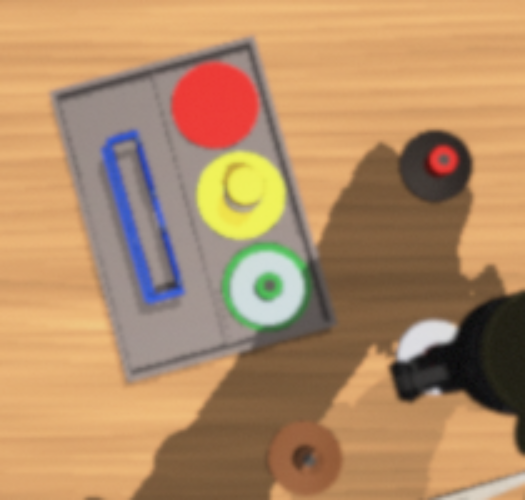

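The green lens is centred on its pad, and the gripper is over the clear red-block lens.

Call:
carry_out(increments=[[-0.06,-0.03,0.8,0,0,0],[0,0,0.7,0,0,0],[0,0,0.5,0,0,0],[0,0,0.07,0,0,0],[0,0,0,0,0,0]])

```text
time_s: 31.32
ee_pos: [0.4496, -0.2318, 0.0364]
ee_rot: [0.0, -0.128, 0.992, -0.0]
ft_force: [-0.4, 0.4, 0.8]
gripper_width: 0.699
gripper_force: 0.0
```

Call:
carry_out(increments=[[0,0,0,0,0,0],[0,0,0,0,0,0],[0,0,0,0,0,0],[0,0,0,0,0,0],[0,0,0,0,0,0],[0,0,0,0,0,0],[0,0,0,0,0,0]], gripper=0)

```text
time_s: 32.2
ee_pos: [0.4496, -0.2317, 0.0365]
ee_rot: [0.0, -0.128, 0.992, -0.0]
ft_force: [-1.1, 0.6, 5.9]
gripper_width: 0.239
gripper_force: 29.4
```

Call:
carry_out(increments=[[0,0,-0.3,0,0,0],[0,0,-0.7,0,0,0],[0,0,-1,0,0,0],[0,0,-1,0,0,0],[0,0,-0.7,0,0,0],[0,0,0,0,0,0],[0,0,0,0,0,0]], force=40)

```text
time_s: 33.08
ee_pos: [0.4485, -0.2312, 0.1459]
ee_rot: [-0.001, -0.128, 0.992, 0.0]
ft_force: [-0.9, 0.5, -0.6]
gripper_width: 0.232
gripper_force: 39.1
```

```bash
python3 -c "
from h import *
go(.6591,-.0567,.1,.2566+np.pi/2)"
```

```text
t 33.08 pos [ 0.4485 -0.2312  0.1459] phi 1.828 tilt [-0.0012  0.0005] w 0.232 F [-0.9  0.5 -0.6] | units [-8.27  3.84  1.53] turn 0.0
```

Call:
carry_out(increments=[[-0.83,0.38,0,0,0,0],[-0.83,0.38,0,0,0,0],[-0.83,0.38,0,0,0,0],[-0.83,0.38,0,0,0,0],[-0.83,0.38,0,0,0,0],[-0.83,0.38,0,0,0,0],[-0.83,0.38,0,0,0,0],[-0.83,0.39,0,0,0,0],[-0.82,0.39,0,0,0,0],[-0.81,0.4,0,0,0,0],[0,0,0,0,0,0],[0,0,0.7,0,0,0],[0,0,0.7,0,0,0],[0,0,0,0,0,0],[0,0,0,0,0,0]])

```text
time_s: 34.95
ee_pos: [0.6597, -0.0576, 0.1047]
ee_rot: [-0.0, -0.128, 0.992, -0.0]
ft_force: [0.2, -1.1, -1.1]
gripper_width: 0.238
gripper_force: 39.2
```

```bash
python3 -c "
from h import *
go(.6591,-.0567,.0455,.2566+np.pi/2)"
```

```text
t 34.95 pos [ 0.6597 -0.0576  0.1047] phi 1.827 tilt [-0.0002 -0.0001] w 0.238 F [ 0.2 -1.1 -1.1] | units [0.01 0.04 1.97] turn -0.01
```

Call:
carry_out(increments=[[0,0.04,0.8,0,0,0],[0,0,0.6,0,0,0],[0,0,0.4,0,0,0],[0,0,0.15,0,0,0],[0,0,0,0,0,0],[0,0,0,0,0,0]])

```text
time_s: 35.7
ee_pos: [0.6601, -0.0561, 0.0471]
ee_rot: [0.001, -0.128, 0.992, -0.0]
ft_force: [0.6, 0.9, 0.0]
gripper_width: 0.234
gripper_force: 39.2
```

Call:
carry_out(increments=[[0,0,0.05,0,0,0],[0,0,0,0,0,0],[0,0,0,0,0,0]])

```text
time_s: 36.08
ee_pos: [0.6596, -0.056, 0.045]
ee_rot: [0.0, -0.128, 0.992, 0.0]
ft_force: [0.2, 0.3, 0.0]
gripper_width: 0.23
gripper_force: 39.2
```

Call:
carry_out(increments=[[0,0,0.06,0,0,0],[0,0,0,0,0,0],[0,0,0,0,0,0]])

```text
time_s: 36.45
ee_pos: [0.6597, -0.056, 0.0446]
ee_rot: [0.0, -0.128, 0.992, 0.0]
ft_force: [-3.4, 1.0, 7.8]
gripper_width: 0.233
gripper_force: 40.0
```

Contact. I release, rise and move clear of the tray.

Call:
carry_out(increments=[[0,0,-0.03,0,0,0],[0,0,0,0,0,0],[0,0,0,0,0,0],[0,0,-0.4,0,0,0],[0,0,-1,0,0,0],[0,0,-1,0,0,0],[0,0,-1,0,0,0],[0,0,-1,0,0,0],[0,0.9,0,0,0,0],[0,0.9,0,0,0,0],[0,0.9,0,0,0,0],[0,0.9,0,0,0,0],[0,0.9,0,0,0,0],[0,0.9,0,0,0,0],[0,0.9,0,0,0,0],[0,0.9,0,0,0,0],[0,0.9,0,0,0,0],[0,0.9,0,0,0,0],[0,0,0,0,0,0]], gripper=0.5)

```text
time_s: 38.83
ee_pos: [0.5902, 0.2083, 0.1766]
ee_rot: [0.0, -0.13, 0.991, 0.001]
ft_force: [-0.8, 0.5, -0.1]
gripper_width: 0.498
gripper_force: 0.0
```

Run:
```python
from h import *
t=cams.snapshot('top');s=cams.snapshot('side')
cv2.imwrite('pics/e.png',cv2.hconcat([cv2.resize(t[130:300,270:480],(420,340)),cv2.resize(s[130:290,220:400],(380,340))]))
for k,a,b,xy,z in(("lens_red",(356,171),(285,210),(.659,-.057),.008),("lens_green",(376,244),(357,220),(.508,-.096),.008),("jar",(366,206),(320,212),(.584,-.077),.008),("lens_smoke",(444,196),(342,172),(.606,-.238),0),("frame_black",(540,244),(412,138),(.502,-.416),0)):
    v,p,e=fit(k,dict(top=a,side=b,xy=xy),z);print(k,None if v is None else v.round(4),p,e)
```

```text
lens_red [ 0.661  -0.055  -0.2189] [0.79, 0.91] 0.6130576026392605
lens_green [ 0.5071 -0.0961  0.0818] [0.57, 0.93] 0.7950724951376335
jar [ 0.585  -0.0783 -0.0258] [0.77, 0.75] 0.994103763692573
lens_smoke [ 0.6072 -0.2379  0.0808] [0.88, 0.74] 0.9268522821646407
frame_black [ 0.5014 -0.4165 -0.056 ] [0.66, 0] 2.9063582769813308
```

View pics/e.png

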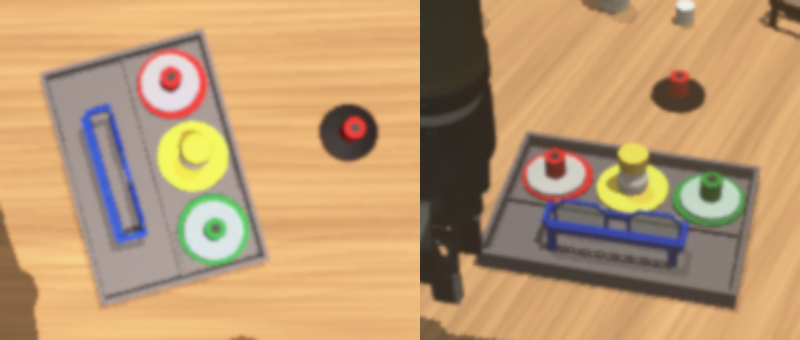

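Both lenses and the jar measure within 3 mm of their pad centres. The frame is upright in the bay, and the look-alikes haven't moved.

```bash
python3 -c "
from station import workorder
print(workorder.hand_in())"
```

```text
the job is handed in; nothing more can be done
None
```

The job is handed in, but hand-in returned no verdict: by the cameras both lenses and the jar sit within 3 mm of their pad centres, the blue frame stands upright in the bay, and the smoke lens and black frame have not moved.

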